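# Open the dust-filter bay of a skate sharpener

### The job

The skate sharpener's dust filter is due for cleaning, so open its bay: press the latch tab behind the filter cover fully down until the cover springs forward off its catch, then push the cover by its thumb step along the rails until it lies flat on the deck, wholly out of the rails, with the filter uncovered. Only press and push: do not lift the cover, and leave the filter, the skate holder, the honing stone and the oil bottle where they are.

Things in the scene. Friction and masses are not known exactly. Their poses are not given: they have to be found in the camera images.
- sharpener: Fixed red machine, 370 x 300 mm. Origin at bench height under its filter box; x runs along the rails from latch to deck, z up. In its frame (mm): seat and deck at z 80, deck to x 168 with a 9 high end stop; rails x -105 to 5, y +-43 to +-55, tops z 93; well under the cover x -87 to -5, y +-39; wheel, hood and motor cap at y -70 to -231, at most z 100.
- cover: Grey plastic plate 110 (x) x 96 (y) x 8 mm, loose in the rails. Origin: centre of its underside; axes as the sharpener's. Locked at sharpener x -45, y 0, z 80 mm. Once the latch tooth is lifted, springs push it 15 mm forward in 0.3 s and the latch cannot catch it again; then it slides with under 2 N. Its origin is at x over 60 mm when out of the rails, 113 mm at the end stop.
- thumb_step (a point): Centre of the upright rear face of the step on the cover: 60 mm wide (y), 12 mm high, from 8 to 20 mm above the cover's underside, facing the cover's -x; at x 5, y 0, z 14 mm in the cover's frame. Push it towards +x. Between latch and face the cover is flat for 40 mm, 55 mm once released.
- latch (a joint): Angle of the rocker latch on its cross pin: 0 at rest, tooth in the cover's slot; 0.24 rad pad fully down. The tooth is free of the cover from about 0.17 rad. A spring returns it.
- latch_pad (a point): Centre of the top of the latch's black ribbed press pad, 28 (x) x 40 (y) mm, at rest 102 mm above the bench at sharpener x -172 mm, y 0; moves with the latch. Press straight down: as it tilts, a 22 mm wide fingertip on its middle frees the cover about 7 mm down and is at the stop about 10 mm down; 3 N at first, about 5 N at the stop.
- filter: The white filter cassette with a wire pull, 72 x 68 x 28 mm, loose in the well under the cover, its top pull at 70 mm above the bench. Origin at the centre of its underside. Leave it.
- jig: The red and aluminium skate holder, 60 x 130 mm and 98 mm high, loose on the bench beyond the deck's end. Origin at the centre of its underside. Leave it.
- stone: The honing stone, 100 x 26 x 16 mm, loose on the bench on the +y side of the sharpener. Origin at the centre of its underside. Leave it.
- oil: The oil bottle, 38 mm across and 85 mm high, standing loose on the bench on the +y side of the sharpener. Origin at the centre of its underside. Leave it.

How it is judged (in metres and radians):
On the way:
1. the latch tab is pressed down by the robot until its tooth is clear of the cover (value of joint latch above 0.18 rad and contact force between any of the fingers, the arm and sharpener above 0.5 N and x of cover in the frame of sharpener below -0.015 m), for 0.1 s.
At the end, for the whole second after the job is handed in: The cover lies flat (within 3 degrees) and still on the sharpener's deck, its origin 60 to 118 mm along the sharpener's x, so wholly out of the rails with the filter uncovered; the filter is within 10 mm and the skate holder, stone and bottle within 20 mm of where they began (x of cover in the frame of sharpener between 0.06 and 0.118 m and z of cover in the frame of sharpener between 0.077 and 0.084 m and angle between cover's own z axis and vertical below 0.05 rad and linear speed of cover below 0.01 m/s and distance of filter from where it was at the start of the episode below 0.01 m and distance of each of jig, stone, oil from where it was at the start of the episode below 0.02 m); the robot touches nothing.
It fails at once if the cover is lifted more than 15 mm off its seat or tipped up (z of cover in the frame of sharpener above 0.095 m or angle between cover's own z axis and vertical above 0.25 rad).
It fails at once if the filter, skate holder, stone or bottle is moved (distance of filter from where it was at the start of the episode above 0.01 m or distance of any of jig, stone, oil from where it was at the start of the episode above 0.02 m).
It also fails if it takes over 40 s, if anything falls off the work surface, if the arm or the gripper's body presses on something with over 40 N, if the wrist force passes 120 N, or if a joint passes its speed limit or range.

### The arm

A 6-joint arm with a two-finger parallel gripper is mounted at the origin on the work surface. World frame = base frame: x ahead of the robot, y to its left, z up, the work surface at z = 0. Lengths are in m, angles in degrees, forces in N, time in s.
With the tool pointing down it reaches from about 0.35 to 0.725 m from the base axis. Payload 6 kg.
Tool frame: the origin (TCP) lies on the mounting face of the last link; the fingertips stand 173 mm ahead of it and the grasp point (between the pads) lies 155 mm ahead of it (grasp_offset is the distance from the TCP to the grasp point, in m); z points along the fingers, y is the line along which they close (so a half turn about z gives the same grasp; the last joint's range is limited). The gripper opens to 85 mm and grips with 20 to 120 N. Pads are 22 mm wide; open, the fingers measure 114 mm over their backs; the gripper's body (76 mm by 85 mm) begins 54 mm behind the grasp point. The pads swing forward as they close: fully open they stand 13 mm farther back than shut.
Start: joints at [94.177, 2.303, 4.859, 0, -92.561, -19.12], TCP at [0.155, 0.58, 0.405] pointing down, gripper open.
Joint ranges: [-146.85, 146.85], [-73.84, 115.35], [-62.03, 85.46], [-188.31, 113.3], [-161.28, -10.13], [-171.36, 171.36]. Speed limits (degrees/s): [147.25, 147.25, 172.46, 180, 180, 180].

### API

Orientations are given as a 3x3 rotation matrix whose columns are the frame's x, y, z axes.
In Python, from plant import * gives the robot as it stands. The module is installed in compiled form; this text tells all that it offers.
- The arm moves only by the shell command python3 -m creep 'ROWS' [FORCE]. ROWS is JSON, a list of rows, each a list of 7 numbers: the shift along the world's x, y, z scaled (see below), then the turn, a rotation vector about the world's x, y, z scaled (see below), then the gripper's target within -1 to 1 (shut at 1, half-way at 0, fully open at -1). In form: [[dx, dy, dz, rx, ry, rz, hand], ...]. A call has 1 to 12 rows; each row shifts and turns the commanded pose from where the row before left it; what a row does not reach is not made up. The controller multiplies each number of a shift by 0.025 m and each number of a turn by 180 degrees. A row lasts 1/10 s, in which the tool goes at most 50 mm and 8.59 degrees, less where a joint would pass 70% of its speed; a pose out of reach is approached as far as the arm can. A call with a number of a shift or a turn outside -1 to 1 is refused whole. A call with a gripper value outside its range is refused whole. The fingers move at their own pace and stop on an object; FORCE is the grip in N (left out, the last holds). Time passes only in rows, so rows that do not move let the fingers close. It gives the time, the measured TCP pose, the force, the opening and the grip force at its end, in the units of the state.
- sense(): the state, without advancing time (a new reading comes with each control period).
- read_camera(name): name is "scene" or "top"; returns the picture (420x560x3 uint8, red, green, blue); there is no depth.
- calibration(name): a dict with "fx", "fy", "cx", "cy" (pixels), "xyz" and "attitude" of the camera in the world. Camera axes: x right, y down, z forward; pixel columns grow to the right and rows downward; lengths in m; the calibration is good to about 2 mm. A picture is of the moment at which its call begins. calibration takes no time and is no camera call.
- hand_in(): hands the job in; it is judged then, once.
The state is a dict: "clock": time; "joint_positions": joint angles; "qd": joint speeds; "tau": joint torques, N m; "ee_pos": TCP position; "tool_rot": TCP orientation; "wrist_force": force on the tool from outside, world axes, zero at the start; "ft_torque": the same for the moment, N m; "gripper_width": finger opening in m; "grip_force": force on a finger pad.
Only numpy, scipy, OpenCV 4.12 (cv2) and the standard library are available. Lean on these libraries where they do the work, as an engineer would, in place of code of your own. Each camera call takes 0.05 s, during which the arm holds its last target. There are 200 camera calls.

## Working session

There is one attempt and no reset: what is moved stays moved. The work goes in short steps, Python scripts to look and compute and a shell command to move; the robot and the scene stay as the last step left them, time stands still between calls to the robot, and variables do not carry over. Pictures are saved under pics/ and viewed, at most 10 in all, crops included, and the job is handed in when it is done.

```bash
mkdir -p pics; python3 - <<'E'
from plant import *
import cv2,numpy as np
for n in("top","scene"):
    cv2.imwrite(f"pics/{n}0.png",read_camera(n)[:,:,::-1]); print(n,calibration(n))
s=sense();print(s['clock'],s['ee_pos'],np.round(s['tool_rot'],3).tolist())
E
```

```text
top {'fx': 432.43359352492473, 'fy': 432.43359352492473, 'cx': 285.2733655112508, 'cy': 210.3025238765999, 'xyz': array([0.38203204, 0.10391791, 1.05600168]), 'attitude': array([[ 0.02507833, -0.99310332,  0.11452894],
       [-0.99968395, -0.02511439,  0.00112826],
       [ 0.00175585, -0.11452104, -0.99341927]])}
scene {'fx': 416.972658870981, 'fy': 416.972658870981, 'cx': 272.27988496581065, 'cy': 206.7090927363758, 'xyz': array([ 0.90519487, -0.21967473,  0.75720223]), 'attitude': array([[ 0.57574497,  0.65618147, -0.48779464],
       [ 0.81761085, -0.45803687,  0.34887637],
       [ 0.00549828, -0.59969001, -0.80021351]])}
0.1 [0.1546071  0.57972091 0.40378036] [[0.966, -0.258, -0.0], [-0.258, -0.966, -0.002], [0.0, 0.002, -1.0]]
```

View pics/top0.png

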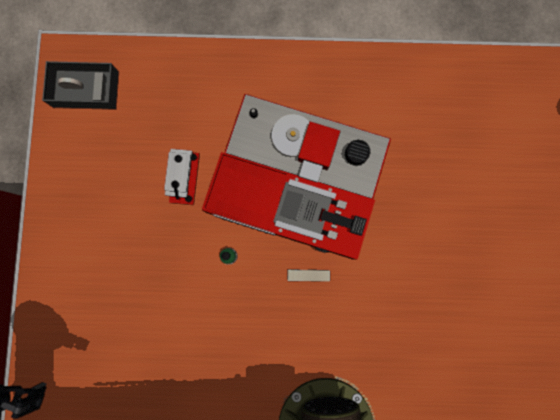

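View pics/scene0.png

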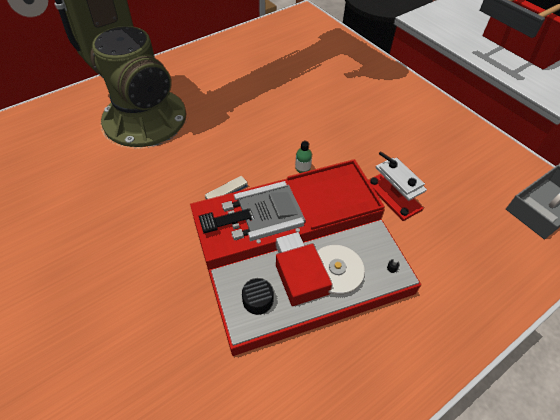

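The top view shows the sharpener at cols 205-390, rows 95-258. The latch pad is near (357,226), the cover near (305,208), and the deck runs to the left (+y). I'll enlarge both views.

```bash
python3 - <<'E'
import cv2
a=cv2.imread("pics/top0.png")[140:270,195:395];cv2.imwrite("pics/top0c.png",cv2.resize(a,None,fx=4,fy=4,interpolation=cv2.INTER_CUBIC))
a=cv2.imread("pics/scene0.png")[150:275,185:385];cv2.imwrite("pics/scene0c.png",cv2.resize(a,None,fx=4,fy=4,interpolation=cv2.INTER_CUBIC))
E
```

```text
(no output)
```

View pics/top0c.png

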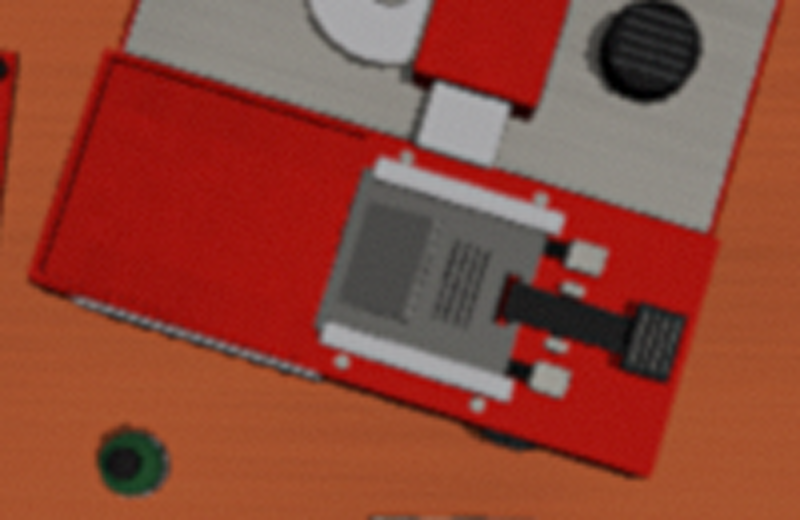

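View pics/scene0c.png

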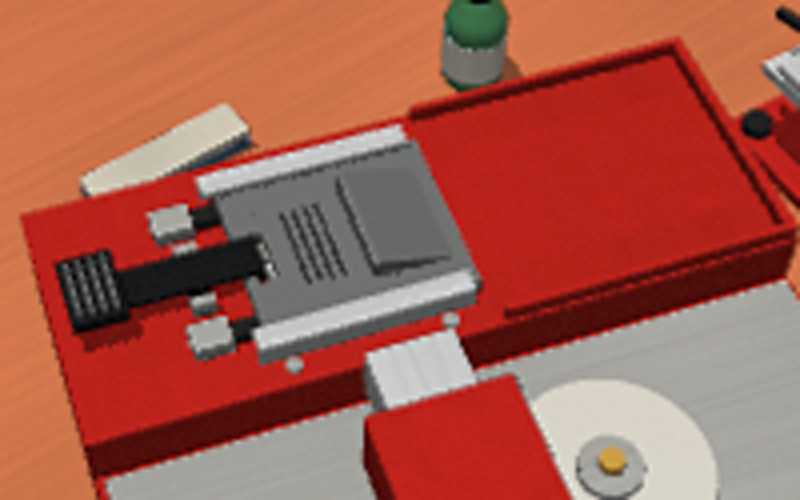

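Crop readings for the top view (4x, offset 195,140):
- Rail outer corners at (380,157), (566,212), (318,345) and (510,400).
- Pad centre at (655,342).

Crop readings for the scene view (4x, offset 185,150):
- Rail corners at (198,180), (403,127), (258,350) and (478,284).
- Pad centre at (91,284).

Next I'll fit the pose from these.

```bash
cat > h.py <<'E'
from plant import *
import numpy as np
from scipy.optimize import least_squares
def proj(n,P):
    c=calibration(n);q=(np.asarray(P)-c['xyz'])@np.asarray(c['attitude']);return np.c_[c['fx']*q[:,0]/q[:,2]+c['cx'],c['fy']*q[:,1]/q[:,2]+c['cy']]
def S(p,L):
    c,s=np.cos(p[2]),np.sin(p[2]);L=np.asarray(L)/1000
    return np.c_[p[0]+c*L[:,0]-s*L[:,1],p[1]+s*L[:,0]+c*L[:,1],L[:,2]]
E
python3 - <<'E'
from h import *
L=[[5,-55,93],[-105,-55,93],[5,55,93],[-105,55,93],[-172,0,102]]
t=np.array([[380,157],[566,212],[318,345],[510,400],[655,342]])/4+[195-.4,140-.4]
L2=[[-105,55,93],[5,55,93],[-105,-55,93],[5,-55,93],[-172,0,102]]
s=np.array([[198,180],[403,127],[258,350],[478,284],[91,284]])/4+[185-.4,150-.4]
f=lambda p:np.r_[proj("top",S(p,L))-t,proj("scene",S(p,L2))-s].ravel()
r=least_squares(f,[.5,.05,1.5]);p=r.x
print(p,np.degrees(p[2]));print(np.round(r.fun.reshape(-1,2),1).tolist())
print(S(p,[[-172,0,102],[-45,0,80],[-40,0,94],[113,0,80]]))
E
```

```text
[0.51089863 0.1090585  1.29005785] 73.91486992614588
[[-0.7, -0.1], [-0.6, 0.6], [0.0, -0.9], [-0.9, 0.2], [-0.6, -0.1], [-0.7, -0.4], [-1.2, -0.5], [0.3, 0.3], [-0.5, 1.3], [-0.2, 0.8]]
[[ 0.46324339 -0.05620788  0.102     ]
 [ 0.49843069  0.06582021  0.08      ]
 [ 0.49981601  0.07062446  0.094     ]
 [ 0.542207    0.21763468  0.08      ]]
```

The fit residuals are about 1 px. The pad is at (0.463,-0.056,0.102) and the rails run at yaw 73.9°. I'll close the fingers, then travel high to the pad with a -91° turn.

```bash
python3 -m creep '[[0.44,-0.91,0,0,0,-0.023,1],[0.44,-0.91,0,0,0,-0.023,1],[0.44,-0.91,0,0,0,-0.023,1],[0.44,-0.91,0,0,0,-0.023,1],[0.44,-0.91,0,0,0,-0.023,1],[0.44,-0.91,0,0,0,-0.023,1],[0.44,-0.91,0,0,0,-0.023,1],[0.44,-0.91,0,0,0,-0.023,1],[0.44,-0.91,0,0,0,-0.023,1],[0.44,-0.91,0,0,0,-0.023,1],[0.44,-0.91,0,0,0,-0.023,1],[0.44,-0.91,0,0,0,-0.023,1]]' 30
python3 -m creep '[[0.44,-0.91,0,0,0,-0.023,1],[0.44,-0.91,0,0,0,-0.023,1],[0.44,-0.91,0,0,0,-0.023,1],[0.44,-0.91,0,0,0,-0.023,1],[0.44,-0.91,0,0,0,-0.023,1],[0.44,-0.91,0,0,0,-0.023,1],[0.44,-0.91,0,0,0,-0.023,1],[0.44,-0.91,0,0,0,-0.023,1],[0.44,-0.91,0,0,0,-0.023,1],[0.44,-0.91,0,0,0,-0.023,1],[0.44,-0.91,0,0,0,0,1],[0.44,-0.91,0,0,0,0,1]]'
python3 -m creep '[[0.44,-0.91,0,0,0,0,1],[0.44,-0.91,0,0,0,0,1],[0.44,-0.91,0,0,0,0,1],[0.0,0,0,0,0,0,1],[0,0,0,0,0,0,1]]'
```

```text
clock: 1.3
ee_pos: [0.2869, 0.3057, 0.4043]
tool_rot: [[0.426, -0.905, -0.0], [-0.905, -0.426, -0.0], [0.0, 0.0, -1.0]]
wrist_force: [1.2, 0.1, -0.0]
gripper_width: -0.0004
grip_force: 0.0
clock: 2.5
ee_pos: [0.4189, 0.0327, 0.4044]
tool_rot: [[-0.276, -0.961, -0.0], [-0.961, 0.276, 0.0], [-0.0, 0.0, -1.0]]
wrist_force: [-0.1, 1.0, 0.9]
gripper_width: -0.0001
grip_force: 0.0
clock: 3.0
ee_pos: [0.4517, -0.0349, 0.4041]
tool_rot: [[-0.277, -0.961, -0.001], [-0.961, 0.277, -0.0], [0.0, 0.001, -1.0]]
wrist_force: [0.1, 0.2, 0.5]
gripper_width: 0.0002
grip_force: 0.0
```

```bash
python3 -m creep '[[0.46,-0.85,0,0,0,0,1],[0,0,-0.95,0,0,0,1],[0,0,-0.95,0,0,0,1],[0,0,-0.95,0,0,0,1],[0,0,-0.95,0,0,0,1],[0,0,-0.8,0,0,0,1],[0,0,0,0,0,0,1],[0,0,0,0,0,0,1]]'
python3 - <<'E'
from h import *
import cv2
a=[]
for n,(r,c) in(("top",(140,195)),("scene",(150,185))):
    a.append(cv2.resize(read_camera(n)[r:r+125,c:c+200,::-1],None,fx=3,fy=2.4 if 0 else 3)[:300] if 0 else cv2.resize(read_camera(n)[r:r+130,c:c+175,::-1],None,fx=2.28,fy=2.28))
    
cv2.imwrite("pics/b.png",np.hstack(a))
E
```

```text
clock: 3.8
ee_pos: [0.4632, -0.0553, 0.2904]
tool_rot: [[-0.275, -0.961, 0.0], [-0.961, 0.275, -0.0], [0.0, -0.0, -1.0]]
wrist_force: [0.3, 0.7, 1.0]
gripper_width: 0.0001
grip_force: 0.0
```

View pics/b.png

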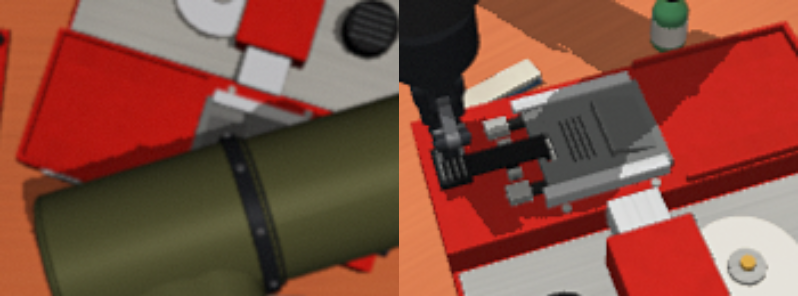

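The scene view shows the closed fingertips right above the ribbed pad at about (452,150). I'll press down gently.

```bash
python3 -m creep '[[0,0,-0.3,0,0,0,1],[0,0,-0.3,0,0,0,1],[0,0,-0.1,0,0,0,1],[0,0,-0.08,0,0,0,1],[0,0,-0.08,0,0,0,1],[0,0,-0.05,0,0,0,1],[0,0,0,0,0,0,1]]'
python3 -m creep '[[0,0,-0.06,0,0,0,1],[0,0,-0.06,0,0,0,1],[0,0,0,0,0,0,1],[0,0,0,0,0,0,1]]'
```

```text
clock: 4.6
ee_pos: [0.4632, -0.0561, 0.267]
tool_rot: [[-0.276, -0.961, -0.0], [-0.961, 0.276, -0.001], [0.001, -0.0, -1.0]]
wrist_force: [-1.2, -4.3, 2.4]
gripper_width: -0.0001
grip_force: 2.3
clock: 5.0
ee_pos: [0.4632, -0.056, 0.2652]
tool_rot: [[-0.276, -0.961, 0.001], [-0.961, 0.276, -0.001], [0.001, -0.001, -1.0]]
wrist_force: [-3.6, -5.1, 8.5]
gripper_width: -0.0001
grip_force: 5.1
```

```bash
python3 -m creep '[[0,0,-0.04,0,0,0,1],[0,0,0,0,0,0,1],[0,0,0,0,0,0,1]]'
python3 - <<'E'
from h import *
import cv2
cv2.imwrite("pics/c.png",cv2.resize(read_camera("scene")[150:275,185:385,::-1],None,fx=4,fy=4,interpolation=cv2.INTER_CUBIC))
E
```

```text
clock: 5.3
ee_pos: [0.4633, -0.0561, 0.2649]
tool_rot: [[-0.276, -0.961, 0.001], [-0.961, 0.276, -0.001], [0.001, -0.002, -1.0]]
wrist_force: [-5.9, -3.8, 12.1]
gripper_width: 0.0
grip_force: 7.0
```

View pics/c.png

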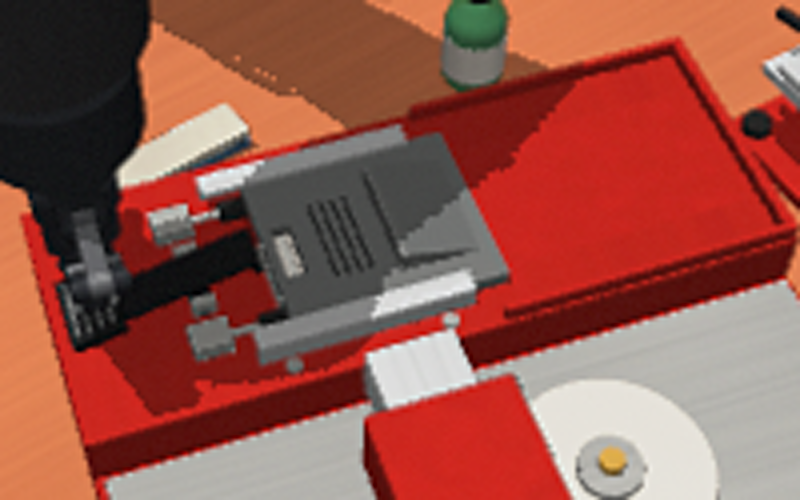

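The cover has sprung forward about 15 mm: the slot shows at (290,255) and the step has moved ahead. Next I'll rise, move 120 mm along the rails and come down behind the step.

```bash
python3 -m creep '[[0,0,0.9,0,0,0,1],[0,0,0.9,0,0,0,1],[0.266,0.922,0,0,0,0,1],[0.266,0.922,0,0,0,0,1],[0.266,0.922,0,0,0,0,1],[0.266,0.922,0,0,0,0,1],[0.266,0.922,0,0,0,0,1],[0,0,0,0,0,0,1],[0,0,-0.6,0,0,0,1],[0,0,-0.6,0,0,0,1],[0,0,-0.2,0,0,0,1],[0,0,0,0,0,0,1]]'
python3 - <<'E'
from h import *
p=[.5109,.10906,1.29006];e=np.array(sense()['ee_pos']);c,s=np.cos(p[2]),np.sin(p[2]);d=e[:2]-p[:2]
print(1000*np.array([c*d[0]+s*d[1],-s*d[0]+c*d[1],e[2]-.173]))
E
```

```text
clock: 6.55
ee_pos: [0.4959, 0.0588, 0.2711]
tool_rot: [[-0.277, -0.961, -0.003], [-0.961, 0.277, -0.001], [0.002, 0.002, -1.0]]
wrist_force: [0.1, -0.5, -0.9]
gripper_width: 0.0001
grip_force: 0.0
[-52.43532468   0.45141159  98.064129  ]
```

```bash
python3 -m creep '[[0,0,-0.11,0,0,0,1],[0,0,-0.11,0,0,0,1],[0,0,0,0,0,0,1],[0.089,0.307,0,0,0,0,1],[0.045,0.154,0,0,0,0,1],[0.045,0.154,0,0,0,0,1],[0.089,0.307,0,0,0,0,1],[0.089,0.307,0,0,0,0,1],[0,0,0,0,0,0,1]]'
python3 - <<'E'
from h import *
import cv2
cv2.imwrite("pics/d.png",cv2.resize(read_camera("scene")[130:255,185:385,::-1],None,fx=4,fy=4,interpolation=cv2.INTER_CUBIC))
E
```

```text
clock: 7.45
ee_pos: [0.5056, 0.0912, 0.2673]
tool_rot: [[-0.275, -0.961, -0.0], [-0.961, 0.275, 0.0], [-0.0, 0.0, -1.0]]
wrist_force: [-0.2, -0.1, 0.5]
gripper_width: 0.0001
grip_force: 0.0
```

View pics/d.png

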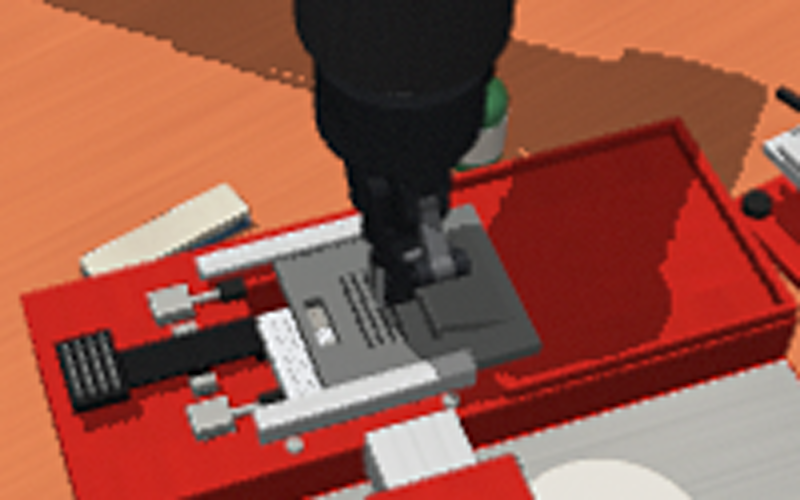

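The cover is sliding: the white filter shows at (290,350) and the fingers sit behind the step. I'll continue along the rails for about 112 mm.

```bash
python3 -m creep '[[0.089,0.307,-0.05,0,0,0,1],[0.089,0.307,0,0,0,0,1],[0.089,0.307,0,0,0,0,1],[0.089,0.307,0,0,0,0,1],[0.089,0.307,0,0,0,0,1],[0.089,0.307,0,0,0,0,1],[0.089,0.307,0,0,0,0,1],[0.089,0.307,0,0,0,0,1],[0,0,0,0,0,0,1]]'
python3 -m creep '[[0.089,0.307,0,0,0,0,1],[0.089,0.307,0,0,0,0,1],[0.089,0.307,0,0,0,0,1],[0.089,0.307,0,0,0,0,1],[0.067,0.23,0,0,0,0,1],[0.045,0.154,0,0,0,0,1],[0,0,0,0,0,0,1]]'
python3 - <<'E'
from h import *
import cv2
p=[.5109,.10906,1.29006];e=np.array(sense()['ee_pos']);c,s=np.cos(p[2]),np.sin(p[2]);d=e[:2]-p[:2]
print(1000*np.array([c*d[0]+s*d[1],-s*d[0]+c*d[1],e[2]-.173]))
cv2.imwrite("pics/e.png",cv2.resize(read_camera("scene")[130:255,185:385,::-1],None,fx=4,fy=4,interpolation=cv2.INTER_CUBIC))
E
```

```text
clock: 8.4
ee_pos: [0.5234, 0.1525, 0.266]
tool_rot: [[-0.275, -0.961, -0.0], [-0.961, 0.275, -0.0], [0.0, 0.0, -1.0]]
wrist_force: [-0.3, -0.4, -0.9]
gripper_width: -0.0001
grip_force: 0.0
clock: 9.1
ee_pos: [0.535, 0.1924, 0.266]
tool_rot: [[-0.276, -0.961, -0.0], [-0.961, 0.276, 0.0], [-0.0, 0.0, -1.0]]
wrist_force: [0.4, 0.3, -0.4]
gripper_width: 0.0004
grip_force: 0.0
[ 8.67510446e+01 -2.37237451e-02  9.30177314e+01]
```

View pics/e.png

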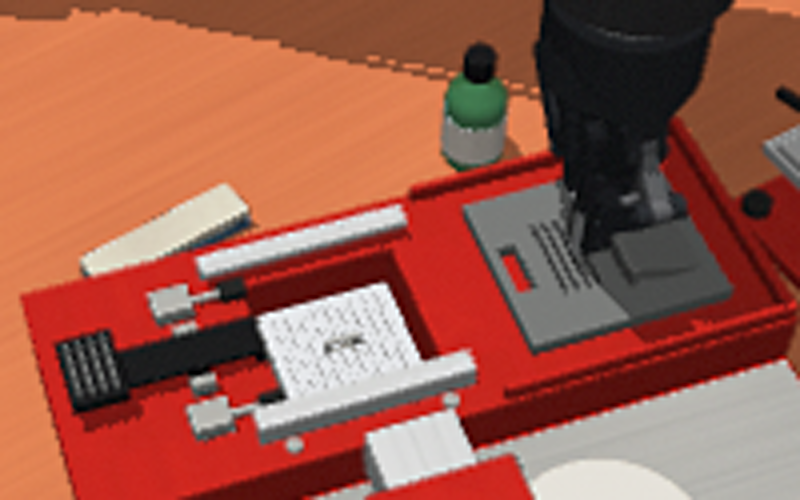

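The cover is flat on the deck at about x 93 mm, clear of the rails, and the filter is uncovered at (340,345). I'll back off and rise.

```bash
python3 -m creep '[[-0.089,-0.307,0,0,0,0,1],[0,0,0.5,0,0,0,1],[0,0,0.9,0,0,0,1],[0,0,0.9,0,0,0,1],[0,0,0.9,0,0,0,1],[0,0,0.9,0,0,0,1],[0,0,0,0,0,0,1],[0,0,0,0,0,0,1],[0,0,0,0,0,0,1]]'
python3 - <<'E'
from h import *
import cv2
cv2.imwrite("pics/f.png",cv2.resize(read_camera("scene")[130:255,185:385,::-1],None,fx=4,fy=4,interpolation=cv2.INTER_CUBIC))
E
```

```text
clock: 10.05
ee_pos: [0.5325, 0.184, 0.3682]
tool_rot: [[-0.276, -0.961, -0.001], [-0.961, 0.276, -0.0], [0.0, 0.001, -1.0]]
wrist_force: [-0.1, -0.6, -0.3]
gripper_width: 0.0003
grip_force: 0.0
```

View pics/f.png

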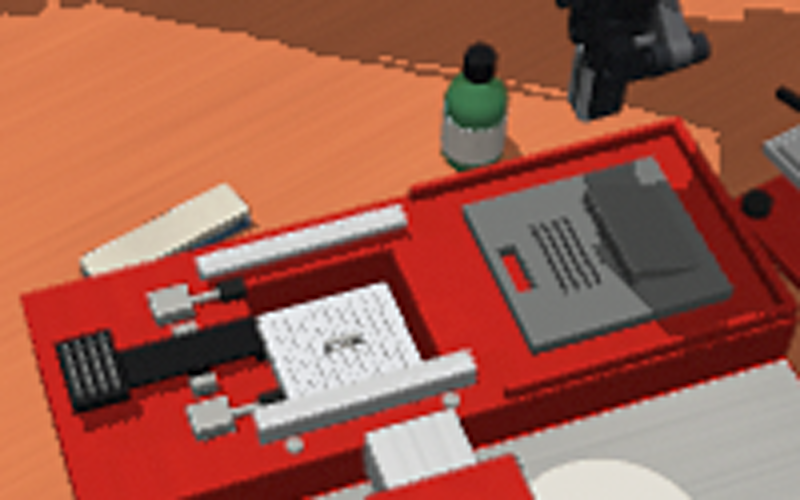

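The cover lies flat on the deck at (600,255), short of the end stop. The tool is clear and the other items haven't moved, so I'm handing in.

```bash
python3 -c "from plant import *; print(hand_in())"
```

```text
the job is handed in; nothing more can be done
None
```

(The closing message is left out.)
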